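# Lock a whetstone in its sharpening base

## Robot

A 6-joint arm with a two-finger parallel gripper is mounted at the origin on a cart in front of the work surface, level with it; the furniture and walls round the work are solid. World frame = base frame: x ahead of the robot, y to its left, z up, the work surface at z = 0. Lengths are in mm, angles in rad, forces in N, time in s.
With the tool pointing down it reaches from about 425 to 950 mm from the base axis. Payload 14.7 kg.
Tool frame: the origin (TCP) lies at the very end of the fingers, on their centre line; the grasp point (between the pads) lies 19 mm behind it; z points along the fingers, y is the line along which they close (so a half turn about z gives the same grasp; the last joint's range is limited). The gripper opens to 85 mm and grips with 20 to 120 N. Pads are 22 mm wide; open, the fingers measure 114 mm over their backs; the gripper's body (76 mm by 85 mm) begins 54 mm behind the grasp point. The pads swing forward as they close: fully open they stand 13 mm farther back than shut.
Start: joints at [-1.175, 0.48, 1.596, -0, 1.065, -0.047], TCP at [278.521, -587.298, 231.297] pointing down, gripper open.
Joint ranges: [-2.75, 2.75], [-0.82, 2.05], [0.23, 2.67], [-1.56, 4.7], [0.09, 2.69], [-2.92, 2.92]. Speed limits (rad/s): [1.89, 1.89, 2.39, 3.01, 3.01, 3.01].

## Interface

Orientations are given as a unit quaternion [w, x, y, z].
In Python, from cell import ctrl gives the robot as it stands. Calls block until the motion is done:
- ctrl.move_pose(position, orientation): joint-space move of the TCP to a pose.
- ctrl.move_linear(position, rate=150, attitude=None, max_force=None): straight line of the TCP; attitude=None keeps the orientation; rate is the mean speed in mm/s. With max_force (N) it stops when the force on the tool has changed by that much, and returns True; else False.
- ctrl.set_joints(angles): joint-space move.
- ctrl.command_gripper(opening, effort=None): finger opening in mm; effort is the grip in N (None keeps the last); returns when the fingers have stopped.
- ctrl.dwell(seconds).
- ctrl.solve_ik(position, orientation): joint angles nearest the present ones, or None.
- ctrl.read_state(): the state.
- ctrl.camera(name): name is "side" or "top" or "wrist"; returns the picture (480x640x3 uint8, red, green, blue); there is no depth.
- ctrl.camera_params(name): a dict with "vertical_fov" (degrees; the focal length in pixels is half the picture's height over the tangent of half this angle, whatever the lens; pixels are square), "cx", "cy" (the principal point, pixels), "origin" and "orientation" of the camera in the world; the wrist camera has in their place "tool_from_camera" (4x4, takes a point from camera to tool coordinates, whose origin is the TCP and whose axes are the flange's). Camera axes: x right, y up, looking along -z (the intrinsics and any distortion apply to the point x, -y, -z); pixel columns grow to the right and rows downward; lengths in mm; the calibration is good to about 2 mm. A picture is of the moment at which its call begins: read the wrist's pose just before it. camera_params takes no time and is no camera call.
A pose or a line that the arm cannot do raises ctrl.PlanningError and nothing moves.
- ctrl.sign_off(): hands the job in; it is judged then, once.
Trained networks look in the newest picture that a camera, given by its name, has taken for a name from the list of things; names that differ only in an ending like _2 or _b are one class to them, and where a whole thing is asked for, a point or a joint stands for the part that bears it (a point fixed in the world has none). Each returns a list of dicts, best first, with "confidence" (0 to 1); they miss things now and then, are a little off and sometimes report something else, mostly with a low value. They report only what shows in the picture. A call takes as long as a camera call. They do not tell look-alikes from the thing itself.
- ctrl.search_frame(camera, target): "point" ([x, y, z] in mm, in the coordinates of the camera as it stood for that picture, good to about 4 mm: the middle of the surface that is visible of it).
- ctrl.trace(camera, target): "mask" (480x640 bool, what is visible of it).
The state is a dict: "clock": time; "q": joint angles; "qvel": joint speeds; "effort": joint torques, N m; "ee_pos": TCP position; "tcp_rot": TCP orientation; "contact_force": force on the tool from outside, world axes, zero at the start; "moment": the same for the moment, N m; "width": finger opening in mm; "grasp_force": force on a finger pad.
Only numpy, scipy, OpenCV 4.12 (cv2) and the standard library are available. Lean on these libraries where they do the work, as an engineer would, in place of code of your own. Each camera call takes 0.05 s, during which the arm holds its last target. There are 200 camera calls.

## Task

Get the whetstone ready for sharpening: slide the metal stop up against the stone until the stone is trapped without play between it and the fixed end stop of the base. Then lock the sliding stop with its wing knob: turn it clockwise until it suddenly goes stiff, and from there give it one more quarter turn and no further, or the thread in the wood will strip. Let go and leave the things around it where they are.

Things in the scene. Friction and masses are not known exactly. Their poses are not given: they have to be found in the camera images.
- sharpening_base: wooden whetstone base, fixed, 345 x 70 mm. Origin on the worktop, 180 mm from its rear (knob) end; x along the base towards the fixed end stop, z up. Rear: low shelf, top 16 mm above the worktop, between two guide strips 7 mm high. Front: raised bed, top 34 mm, x = 35 to 165 mm. Fixed end stop: block across the front end, inner face at x = 153 mm, top 50 mm.
- sliding_stop: loose slotted steel plate, 136 x 52 x 9 mm, 0.5 kg, on the low shelf between the guide strips (1.5 mm play each side). Front end: upright jaw, 14 mm thick, top 50 mm above the worktop. Rear end: thumb tab, 10 mm thick, 52 wide, top 41 mm above the worktop. Origin: centre of its underside, x towards the stone. Starts 18 to 30 mm short of its final place.
- jaw_face (a point): middle of the jaw's front face, which bears on the stone's near end; moves with sliding_stop
- tab_back (a point): middle of the rear face of the thumb tab, 33 mm above the worktop; push here along the base's x to slide the stop (about 3 N alone, 6 N with the stone, then hard against the fixed stop); moves with sliding_stop
- whetstone: loose two-layer whetstone, 150 x 54 x 26 mm, about 0.42 kg, lying lengthwise on the bed, its near end overhanging it, top 60 mm above the worktop. Origin: centre of its underside, x along it towards the fixed end stop. Starts 4 to 10 mm short of the fixed end stop; slides under a few newtons.
- stone_far_end (a point): middle of the stone's end face that must meet the fixed end stop
- knob (a joint): angle of the dark wing knob, rad; grows as it is turned clockwise seen from above (tightened), sinking 1.25 mm per rad. At 0 (starts at 0 to 0.4) the wing lies along the base's x. Light (about 0.03 N m) until the disc meets the sliding stop, at 0.4 to 3.5 rad, different each time: within about 0.3 rad of that it rises to about 0.15 N m and stays so. Stays where left; regrip as needed.
- knob_axis (a point): point on the knob's upright axis, fixed to the base at x = -75 mm, 50 mm above the worktop; does not sink with the knob. The wing is a bar 46 long x 12 thick x 22 mm tall, standing from about 36 to 58 mm (2 mm more or less) above the worktop when the knob is at 0, on a round hub of 30 mm diameter; grip it from above across its thickness.
- spring_washer: steel clamping disc, 47 mm diameter, under the knob, sinking with it on a stiff spring; it presses the sliding stop down when the knob is tight. Origin: its underside, on the knob's axis.
- scissors: bystander: kitchen scissors with orange handles, 87 x 199 x 9 mm, lying loose; origin at the centre of the underside
- peeler: bystander: peeler with a yellow handle, 170 x 25 x 18 mm, lying loose; origin at the centre of the underside
- matchbox: bystander: matchbox, 36 x 53 x 14 mm, loose; origin at the centre of the underside
Not all that is in view belongs to the job. What is shaped like the sliding_stop but orange is not meant. What is shaped like the whetstone but yellow is not meant.

How it is judged:
By the outcome, as a careful person would: the job done as asked, in the order asked, and still so for the second after the job is handed in, with the robot touching nothing.
It also fails if it takes over 72 s, if anything falls off the work surface, if the arm or the gripper's body presses on something with over 40 N, if the wrist force passes 120 N, or if a joint passes its speed limit or range.

## Working session

There is one attempt and no reset: what is moved stays moved. The work goes in short steps, each a Python script; the robot and the scene stay as the last script left them, time stands still between calls to the robot, and variables do not carry over. Pictures are saved under pics/ and viewed, at most 10 in all, crops included, and the job is handed in when it is done.

```bash
ls; mkdir -p pics
cat > h.py <<'E'
from cell import ctrl
import numpy as np, cv2
from scipy.spatial.transform import Rotation as R
def rq(q): return R.from_quat([q[1],q[2],q[3],q[0]])
def campose(name,st=None):
    p=ctrl.camera_params(name)
    if 'origin' in p: return rq(p['orientation']).as_matrix(),np.array(p['origin'])
    st=st or ctrl.read_state(); T=np.array(p['tool_from_camera']); M=rq(st['tcp_rot']).as_matrix()
    return M@T[:3,:3], M@T[:3,3]+np.array(st['ee_pos'])
def toworld(name,pt,st=None):
    M,o=campose(name,st); return M@np.array(pt)+o
def K(name):
    p=ctrl.camera_params(name); return 240/np.tan(np.radians(p['vertical_fov'])/2),p['cx'],p['cy']
def pix2plane(name,u,v,z,st=None):
    f,cx,cy=K(name); M,o=campose(name,st)
    d=M@np.array([(u-cx)/f,-(v-cy)/f,-1]); return o+d*(z-o[2])/d[2]
def proj(name,P,st=None):
    f,cx,cy=K(name); M,o=campose(name,st); c=M.T@(np.array(P)-o)
    return np.array([cx+f*c[0]/-c[2], cy-f*c[1]/-c[2]])
def save(name,img): cv2.imwrite('pics/'+name,img[:,:,::-1])
E
python3 - <<'E'
from h import *
for n in ('top','side','wrist'):
    print(n,ctrl.camera_params(n))
    im=ctrl.camera(n); save(n+'0.png',im)
    if n=='wrist': continue
    for t in ['sharpening_base','sliding_stop','jaw_face','tab_back','whetstone','stone_far_end','knob','spring_washer','scissors','peeler','matchbox']:
        for d in ctrl.search_frame(n,t)[:3]: 
            w=toworld(n,d['point']); print(n,t,round(d['confidence'],2),w.round(0),proj(n,w).round(0))
print(ctrl.read_state())
E
```

```text
pics
top {'vertical_fov': 51.08319563657257, 'cx': 320.80770574010495, 'cy': 231.98047117975642, 'origin': array([ 371.60973519, -131.5365045 , 1354.5413627 ]), 'orientation': array([ 0.70695521,  0.03978774, -0.04862447, -0.70446215])}
top sharpening_base 0.65 [ 518. -103.   23.] [304. 240.]
top sliding_stop 0.82 [ 436. -650.    3.] [507. 272.]
top jaw_face 0.93 [ 523. -183.   27.] [334. 238.]
top jaw_face 0.59 [ 439. -652.    6.] [508. 271.]
top tab_back 0.74 [ 437. -659.    9.] [511. 271.]
top whetstone 0.89 [502. -12.  59.] [269. 244.]
top whetstone 0.76 [449. 195.  27.] [191. 265.]
top whetstone 0.38 [ 514. -103.   25.] [304. 241.]
top stone_far_end 0.85 [499.  -9.  55.] [268. 245.]
top stone_far_end 0.76 [448. 199.  27.] [189. 266.]
top knob 0.74 [ 521. -156.   34.] [324. 238.]
top scissors 0.93 [347. 358.   4.] [129. 304.]
top peeler 0.71 [544. 354.  11.] [134. 230.]
top peeler 0.46 [ 514. -103.   24.] [304. 241.]
top peeler 0.42 [ 527. -181.   26.] [333. 237.]
top matchbox 0.75 [675. 196.   9.] [195. 183.]
side {'vertical_fov': 49.956817973764295, 'cx': 323.6648352499831, 'cy
[... 1452 characters left out ...]
.25, 'q': array([-1.17463443e+00,  4.80173088e-01,  1.59632124e+00,  2.19402743e-05,
        1.06508821e+00, -4.66271734e-02]), 'qvel': array([ 2.25368014e-03,  6.94258222e-05, -1.78258210e-04, -1.54282990e-03,
       -2.05885938e-03, -7.30351142e-04]), 'effort': array([-1.77173471e-03, -9.50501132e+01, -4.30635524e+01,  1.27262720e-04,
        1.33636480e-03,  5.88966623e-05]), 'ee_pos': array([ 278.50462278, -587.29856887,  231.30609972]), 'tcp_rot': array([3.31231685e-06, 9.75593338e-01, 2.19585149e-01, 1.03303548e-05]), 'contact_force': array([ 0.6698157 , -0.7143015 ,  0.37312825]), 'moment': array([-0.00484821, -0.00312979,  0.01554063]), 'grasp_force': 0.0, 'width': 85.38939436306266}
```

Run:
```python
import cv2,numpy as np
a=cv2.imread('pics/top0.png'); b=cv2.imread('pics/side0.png')
c=np.vstack([cv2.resize(a[170:320,160:530],(740,300),interpolation=cv2.INTER_CUBIC),cv2.resize(b[150:300,200:400][:, :],(400,300),interpolation=cv2.INTER_CUBIC).copy() if 0 else cv2.resize(b[150:300,130:500],(740,300),interpolation=cv2.INTER_CUBIC)])
cv2.imwrite('pics/c0.png',c)
```

```text
(no output)
```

View pics/c0.png

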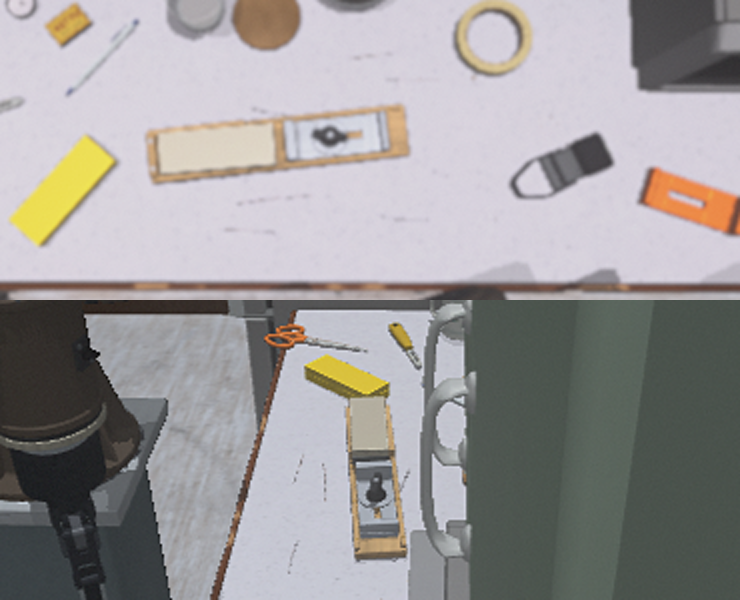

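```bash
cat >> h.py <<'E'
def quat(yx):  # tool down, tool x at world yaw yx
    X=np.array([np.cos(yx),np.sin(yx),0]);Z=np.array([0,0,-1]);Y=np.cross(Z,X)
    q=R.from_matrix(np.c_[X,Y,Z]).as_quat(); return np.array([q[3],q[0],q[1],q[2]])
E
python3 - <<'E'
from h import *
b=np.radians(97)
for k in (0,np.pi):
    q=ctrl.solve_ik([530,-200,260],quat(b+k)); print(k,q)
    if k: ctrl.move_pose([520,-140-50,250],quat(b+k))
st=ctrl.read_state(); im=ctrl.camera('wrist'); save('w1.png',im); np.save('st1.npy',st,allow_pickle=True)
for t in ['sharpening_base','sliding_stop','jaw_face','tab_back','whetstone','stone_far_end','knob','spring_washer']:
    for d in ctrl.search_frame('wrist',t)[:2]:
        w=toworld('wrist',d['point'],st); print(t,round(d['confidence'],2),w.round(1),proj('wrist',w,st).round(0))
print(st['clock'],st['q'])
E
```

```text
0 [-4.14350494e-01  3.34553310e-01  1.75738188e+00 -4.44089210e-16
  1.04965746e+00 -5.36523542e-01]
3.141592653589793 [-4.14350494e-01  3.34553310e-01  1.75738188e+00 -4.44089210e-16
  1.04965746e+00  2.60506911e+00]
sharpening_base 0.85 [ 531.5 -192.2   21.5] [303. 201.]
sliding_stop 0.8 [ 523.8 -183.    20.9] [310. 211.]
jaw_face 0.73 [ 519.8 -181.6   27.5] [314. 214.]
whetstone 0.77 [505.4 -32.9  57.7] [310. 371.]
stone_far_end 0.72 [506.1 -32.2  60.5] [309. 373.]
stone_far_end 0.6 [ 525.5 -164.5   26.6] [306. 231.]
knob 0.73 [ 519.2 -160.7   31.9] [312. 237.]
knob 0.63 [506.8 -33.6  59.2] [309. 371.]
spring_washer 0.58 [ 528.4 -165.5   27.7] [303. 230.]
3.6083 [-4.05611138e-01  3.26295833e-01  1.79743351e+00 -1.10883432e-04
  1.01784126e+00  2.61373116e+00]
```

View pics/w1.png

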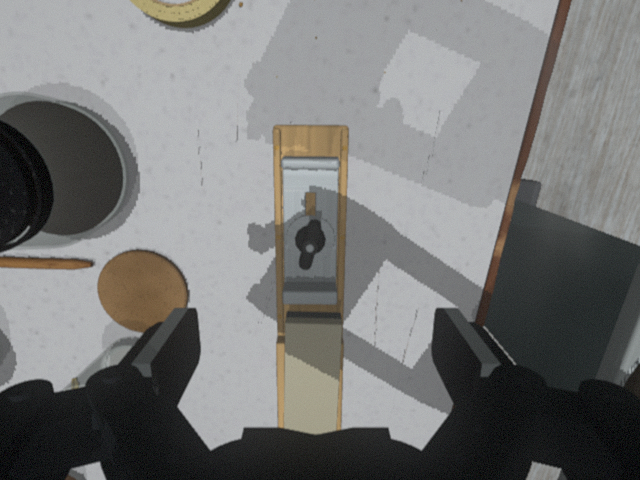

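Run:
```python
from h import *
st=np.load('st1.npy',allow_pickle=True).item()
P=lambda u,v,z:pix2plane('wrist',u,v,z,st)[:2]
L0,R0=P(274,126,23),P(348.5,126,23); L1,R1=P(277.5,320,23),P(343.5,320,23)
print('rearW',np.linalg.norm(L0-R0),np.linalg.norm(L1-R1))
a=(L0+R0)/2;c=(L1+R1)/2;print(a,c,np.degrees(np.arctan2(*(c-a)[::-1])))
for n,u,v,z in [('knobtop',310,240,58),('tabtop rear',311,158,41),('stone near top',313,321,60),('jaw front top',309,305,50)]:
    p=P(u,v,z); d=(c-a)/np.linalg.norm(c-a); print(n,p,'base x',(p-a)@d-180)
im=cv2.imread('pics/w1.png'); 
crop=cv2.resize(im[110:340,240:380],(487,800)[0:1]+(800,),interpolation=cv2.INTER_CUBIC)
cv2.imwrite('pics/w1c.png',cv2.resize(im[110:340,250:370],None,fx=2.6,fy=2.6,interpolation=cv2.INTER_CUBIC))
```

```text
rearW 66.61086646081999 68.07288489537919
[ 531.77988891 -260.42668612] [509.96677709 -69.53522191] 96.51889646612925
knobtop [ 521.19407256 -165.04211282] base x -84.0303216571862
tabtop rear [ 528.65813018 -233.9557796 ] base x -153.3458259520648
stone near top [509.33005442 -88.15155391] base x -6.289968650846163
jaw front top [514.51338302 -99.07522111] base x -17.731476433457885
```

View pics/w1c.png

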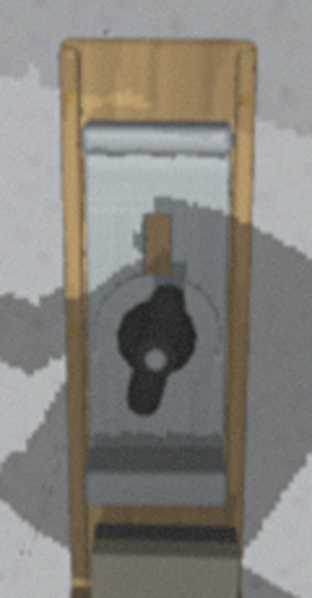

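```bash
cat >> h.py <<'E'
YB=np.radians(96.5); A=np.array([531.8,-260.4]); D=np.array([np.cos(YB),np.sin(YB)]); N=np.array([-D[1],D[0]])
def bw(x,y,z): return [*(A+(x+180)*D+y*N),z]
def wb(p): v=np.array(p[:2])-A; return np.array([v@D-180,v@N,p[2]])
E
python3 - <<'E'
from h import *
ctrl.command_gripper(0,40)
q=quat(YB+np.pi)
ctrl.move_pose(bw(-184,0,80),q)
print(ctrl.move_linear(bw(-184,0,27),80,max_force=10))
s0=ctrl.read_state();print(wb(s0['ee_pos']),s0['contact_force'])
r=ctrl.move_linear(bw(-120,0,27),22,max_force=18)
s=ctrl.read_state();print(r,wb(s['ee_pos']),s['contact_force'],s['clock'])
st=s; im=ctrl.camera('wrist'); save('w2.png',im)
E
```

```text
False
[-1.84088991e+02 -8.19383838e-02  2.70149042e+01] [0.41343123 0.64183357 0.21058785]
True [-145.01288535   -1.06551711   27.22375837] [ 1.0267771  -4.28248976  2.88129143] 8.1583
```

View pics/w2.png

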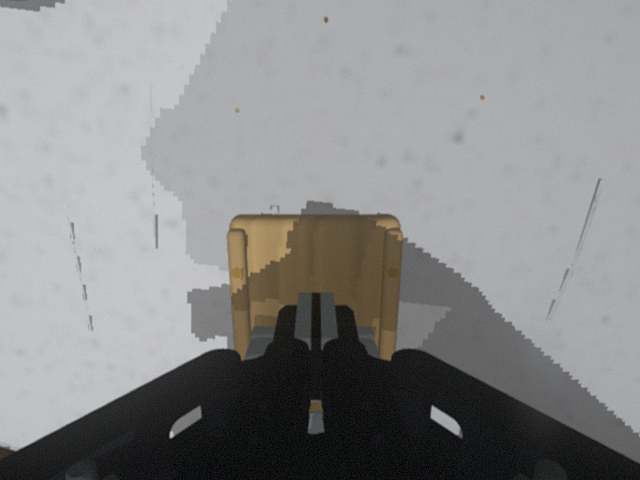

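Run:
```python
from h import *
p=lambda r='':print(r,wb(ctrl.read_state()['ee_pos']).round(2),ctrl.read_state()['contact_force'].round(1))
r=ctrl.move_linear(bw(-138,-1,27),10,max_force=25); p(r)
ctrl.move_linear(bw(-155,-1,27),60); p()
ctrl.command_gripper(40) if 0 else None
ctrl.move_linear(bw(-155,-1,90),120)
q=quat(YB+np.pi)
ctrl.move_pose(bw(-110,0,220),q)
st=ctrl.read_state(); np.save('st3.npy',st,allow_pickle=True); im=ctrl.camera('wrist'); save('w3.png',im)
im=ctrl.camera('top');save('top3.png',im)
save('c3.png',np.hstack([cv2.resize(im[215:265,220:380][:, :],None,fx=1,fy=1)]))
cv2.imwrite('pics/c3.png',np.vstack([cv2.resize(cv2.imread('pics/w3.png')[60:480,140:480],(340*1,420)),]))
print(st['clock'])
```

```text
True [-145.02   -1.54   27.27] [ 0.7 -6.   0.5]
 [-155.21   -0.78   26.85] [0.4 0.2 0.3]
10.1833
```

View pics/w3.png

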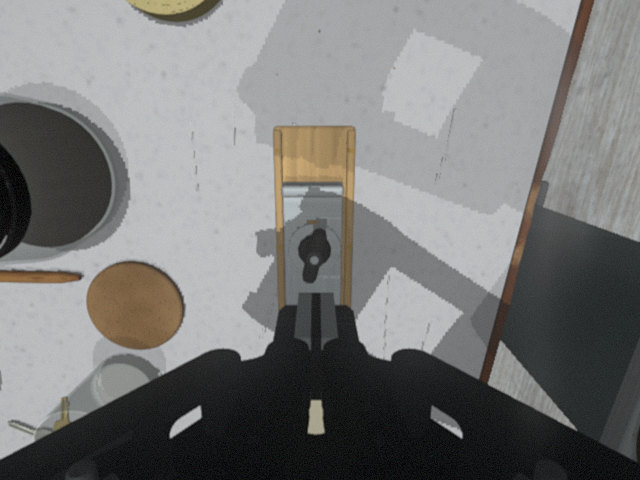

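Run:
```python
from h import *
st=np.load('st3.npy',allow_pickle=True).item()
k=wb(pix2plane('wrist',314.5,260,57,st)); print('knob base',k)
th=0.21
q=quat(YB-th)
kx,ky=-75.5,float(np.clip(k[1],-1.5,1.5))/2
print(ctrl.solve_ik(bw(kx,ky,90),q))
ctrl.command_gripper(42)
ctrl.move_pose(bw(kx,ky,95),q)
print(ctrl.move_linear(bw(kx,ky,41.5),80,max_force=8))
s=ctrl.read_state(); print('pre',s['contact_force'].round(2),s['moment'].round(3),s['width'])
ctrl.command_gripper(0,30)
s=ctrl.read_state(); print('grip',s['contact_force'].round(2),s['moment'].round(3),s['width'],s['grasp_force'],wb(s['ee_pos']),s['q'][5],s['clock'])
```

```text
knob base [-76.31765712  -0.17372967  57.        ]
[-3.48236435e-01  5.22551557e-01  1.96625630e+00 -4.44089210e-16
  6.52784798e-01 -2.51682836e-01]
False
pre [-0.1  -0.81 -0.75] [ 0.01   0.022 -0.065] 42.06397604370826
grip [4.03 3.18 3.72] [ 0.508 -0.706  0.005] 11.234904682383421 32.857627272605896 [-75.76906982  -1.18459914  42.18759111] -0.2516485004039075 14.4917
```

```bash
cat >> h.py <<'E'
def turn(n,step=0.1,stop=None,settle=0.05):
    s=ctrl.read_state(); 
    for i in range(n):
        s=ctrl.read_state(); M=rq(s['tcp_rot']).as_matrix(); 
        if i==0: yaw=np.arctan2(M[1,0],M[0,0]); pos=np.array(s['ee_pos'])
        yaw-=step; pos=pos+[0,0,-1.25*step]
        ctrl.move_linear(pos,rate=5,attitude=quat(yaw))
        m=[]
        for _ in range(4): ctrl.dwell(settle/4); t=ctrl.read_state(); m.append(t['moment'][2])
        ang=(YB-yaw)%(2*np.pi)
        print(f"{ang:.3f} mz {np.mean(m):.3f} sd {np.std(m):.3f} e6 {t['effort'][5]:.3f} F {t['contact_force'].round(1)} q6 {t['q'][5]:.3f} w {t['width']:.1f} t {t['clock']:.2f}")
E
python3 - <<'E'
from h import *
turn(4)
E
```

```text
0.310 mz -0.013 sd 0.023 e6 0.039 F [1.7 2.2 0.6] q6 -0.153 w 11.4 t 14.96
0.410 mz -0.028 sd 0.008 e6 0.259 F [2.1 2.7 2.3] q6 -0.055 w 11.1 t 15.28
0.510 mz -0.037 sd 0.024 e6 0.225 F [2.3 3.4 2.2] q6 0.044 w 10.9 t 15.59
0.610 mz -0.015 sd 0.026 e6 0.215 F [1.9 3.9 2.6] q6 0.144 w 11.1 t 15.91
```

```bash
sed -i 's/range(4): ctrl.dwell(settle\/4)/range(12): ctrl.dwell(0.01)/' h.py
python3 - <<'E'
from h import *
turn(9)
E
```

```text
0.706 mz -0.024 sd 0.031 e6 0.029 F [2.5 4.2 2.3] q6 0.240 w 11.0 t 16.26
0.806 mz -0.043 sd 0.026 e6 0.034 F [2.7 4.5 2.2] q6 0.341 w 11.2 t 16.61
0.906 mz -0.031 sd 0.024 e6 0.034 F [2.2 4.2 1.8] q6 0.441 w 11.0 t 16.96
1.006 mz -0.024 sd 0.037 e6 0.034 F [2.8 4.1 1.6] q6 0.541 w 10.8 t 17.31
1.106 mz -0.041 sd 0.027 e6 0.034 F [2.6 5.  1.9] q6 0.641 w 10.8 t 17.66
1.206 mz -0.019 sd 0.024 e6 0.034 F [3.2 5.1 2.2] q6 0.741 w 11.1 t 18.01
1.306 mz -0.024 sd 0.029 e6 0.034 F [3.  4.6 2.6] q6 0.841 w 11.0 t 18.36
1.406 mz -0.043 sd 0.030 e6 0.034 F [3.3 4.2 2.2] q6 0.941 w 11.2 t 18.71
1.506 mz -0.043 sd 0.031 e6 0.034 F [2.3 4.  2.7] q6 1.041 w 11.6 t 19.06
```

```bash
cat >> h.py <<'E'
_turn=turn
E
python3 - <<'E'
from h import *
turn(8)
E
```

```text
1.603 mz -0.031 sd 0.028 e6 0.049 F [3.4 3.7 2.2] q6 1.136 w 11.3 t 19.41
1.703 mz -0.025 sd 0.033 e6 0.033 F [2.4 4.3 2. ] q6 1.236 w 11.3 t 19.76
1.803 mz -0.040 sd 0.021 e6 0.024 F [3.6 4.4 2.1] q6 1.336 w 11.0 t 20.11
1.903 mz -0.073 sd 0.026 e6 -0.009 F [3.4 3.7 1.7] q6 1.436 w 11.1 t 20.46
2.003 mz -0.119 sd 0.022 e6 -0.097 F [2.3 3.6 3.5] q6 1.537 w 10.9 t 20.81
2.103 mz -0.107 sd 0.031 e6 -0.187 F [2.  4.3 4.9] q6 1.638 w 11.0 t 21.16
2.203 mz -0.054 sd 0.024 e6 -0.008 F [2.3 3.8 5.2] q6 1.738 w 11.4 t 21.51
2.303 mz -0.087 sd 0.024 e6 -0.020 F [2.7 4.  6.2] q6 1.838 w 11.1 t 21.86
```

Run:
```python
from h import *
ctrl.command_gripper(42)
s=ctrl.read_state(); p=np.array(s['ee_pos']); np.save('p.npy',p); print(wb(p))
ctrl.dwell(.1); print(np.mean([ctrl.read_state()['moment'] for _ in range(10)],0))
ctrl.move_linear(p+[0,0,60],120)
M=rq(s['tcp_rot']).as_matrix()
ctrl.move_linear(p+[0,0,130]-75*M[:,0],200)
st=ctrl.read_state(); np.save('st4.npy',st,allow_pickle=True); im=ctrl.camera('wrist'); save('w4.png',im)
print(proj('wrist',bw(-75.5,0,55),st), st['clock'])
u,v=proj('wrist',bw(-75.5,0,55),st).astype(int)
save('w4c.png',cv2.resize(im[max(v-110,0):v+110,max(u-110,0):u+110],(580,580),interpolation=cv2.INTER_CUBIC))
```

```text
[-75.79064659  -1.10434224  39.47190357]
[ 0.00093666 -0.01191954 -0.00470047]
[315.25834573 121.42350643] 23.675
```

View pics/w4c.png

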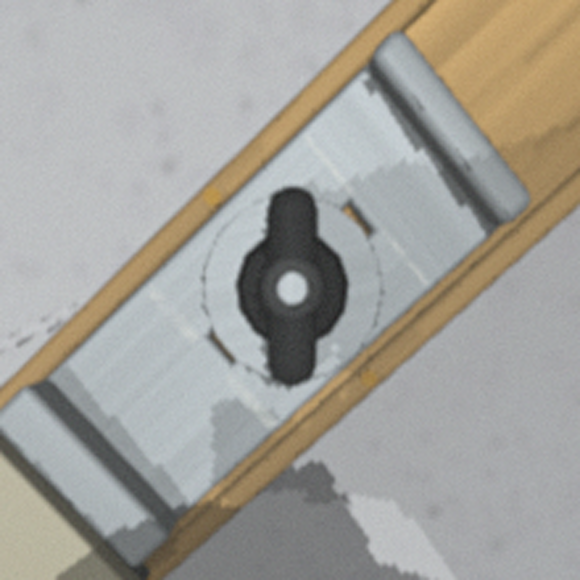

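Run:
```python
from h import *
q=quat(YB-2.303+np.pi); print(ctrl.solve_ik(bw(-75.5,-.7,100),q)[5])
ctrl.move_pose(bw(-75.5,-.7,100),q)
print(ctrl.move_linear(bw(-75.5,-.7,39.7),80,max_force=8))
ctrl.command_gripper(0,40)
s=ctrl.read_state(); print(wb(s['ee_pos']),s['width'],s['clock'])
turn(5)
```

```text
-1.2997723337626959
False
[-75.55275061  -1.08545531  40.2890448 ] 10.766531018293879 27.7917
5.545 mz -0.067 sd 0.022 e6 0.017 F [ 0.5  1.4 -0. ] q6 -1.202 w 10.5 t 28.17
5.645 mz -0.104 sd 0.029 e6 -0.024 F [-0.   3.1  1.9] q6 -1.103 w 11.0 t 28.52
5.745 mz -0.100 sd 0.025 e6 -0.040 F [-0.6  4.2  4.4] q6 -1.003 w 10.6 t 28.87
5.845 mz -0.130 sd 0.017 e6 -0.054 F [0.5 4.1 4.5] q6 -0.904 w 10.6 t 29.22
5.945 mz -0.105 sd 0.024 e6 -0.039 F [1.  4.4 4.6] q6 -0.804 w 10.7 t 29.57
```

Run:
```python
from h import *
turn(6,0.0955)
s=ctrl.read_state(); M=rq(s['tcp_rot']).as_matrix(); print('actual',(YB-np.arctan2(M[1,0],M[0,0]))%(2*np.pi)-np.pi)
ctrl.command_gripper(42)
s=ctrl.read_state(); p=np.array(s['ee_pos']); M=rq(s['tcp_rot']).as_matrix()
ctrl.move_linear(p+[0,0,60],120)
ctrl.move_linear(p+[0,0,130]-75*M[:,0],200)
st=ctrl.read_state(); im=ctrl.camera('wrist'); save('w5.png',im); u,v=proj('wrist',bw(-75.5,0,52),st).astype(int)
print(u,v,st['clock'])
save('w5c.png',cv2.resize(im[max(v-140,0):v+140,max(u-140,0):u+140],(580,580),interpolation=cv2.INTER_CUBIC))
ctrl.move_pose([400,-400,300],quat(YB+np.pi))
save('top5.png',ctrl.camera('top')[170:320,160:530].repeat(2,0).repeat(2,1))
```

```text
6.035 mz -0.058 sd 0.030 e6 -0.046 F [0.3 3.7 5.6] q6 -0.713 w 11.0 t 29.92
6.131 mz -0.073 sd 0.028 e6 -0.092 F [0.7 5.1 5.1] q6 -0.616 w 11.0 t 30.27
6.226 mz -0.083 sd 0.026 e6 -0.030 F [1.6 5.1 5.5] q6 -0.520 w 10.6 t 30.62
0.039 mz -0.098 sd 0.038 e6 -0.033 F [0.1 5.  5.1] q6 -0.425 w 10.9 t 30.97
0.134 mz -0.094 sd 0.032 e6 -0.034 F [0.5 4.4 6.2] q6 -0.329 w 10.7 t 31.32
0.230 mz -0.101 sd 0.028 e6 -0.036 F [0.9 5.1 5.1] q6 -0.234 w 10.7 t 31.67
actual -2.914754677582156
316 119 33.3833
```

View pics/w5c.png

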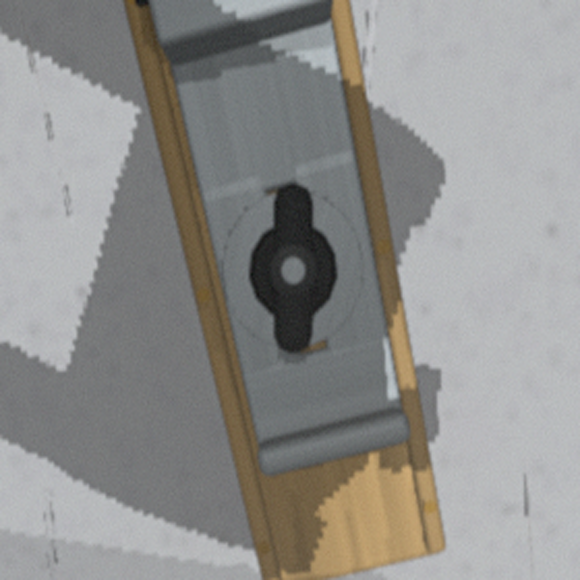

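View pics/top5.png

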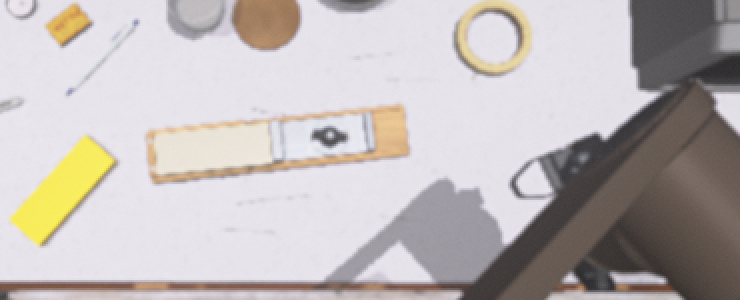

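```bash
python3 -c "
from h import *
print(ctrl.sign_off(), ctrl.read_state()['clock'])"
```

```text
the job is handed in; nothing more can be done
the job is handed in; nothing more can be done
```

I handed the job in after about 35 s: a second push at 25 N moved the stop no further, so the stone is trapped, and the knob, which went stiff at about 1.8 rad (estimated from noisy torque readings), was turned to 3.37 rad, about a quarter turn past that; the arm is clear and I saw nothing nearby disturbed.

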